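# Clamp the nail-swatch board

## Task

Clamp the swatch board for painting: with a finger, push the swung-out strap over the board until it meets its stop pin, and only then push the cam lever on top of the strap's post all the way down. Do not pick anything up or press on the board with the fingers: the board stays lying in its nest, and the bottles, cup and other things on the table stay where they are.

Things in the scene. Friction and masses are not known exactly. Their poses are not given: they have to be found in the camera images.
- clamp: Clamp, fixed: aluminium base plate 150 (x) by 250 (y) by 18 mm. Origin: centre of its underside, on the table; z up. On it: the strap's round post (34 mm across, 40 mm high) at x 0, y +90 mm; low rails (to 24 mm high) round the board; a stop pin (12 mm across, 54 mm high) at x -18.5, y -88 mm. Closed, the strap lies along -y from the post, against the pin; it opens towards +x.
- strap (a joint): Swing of the strap about the post's upright axis, rad: 0 is fully over the board, against the stop pin; it grows anticlockwise seen from above as the strap opens towards the clamp's +x (limit 1.75; starts at 0.95 to 1.5). Stiff hinge: stays where it is left; 1 to 2 N at the free end moves it. It carries the lever round with it.
- strap_pivot (a point): Point on the post's axis at half the strap's thickness, 47 mm above the table. The strap is a flat aluminium bar 24 mm wide and 14 mm thick, underside 40 mm and top 54 mm above the table. It runs along this point's own -y; z up.
- strap_end (a point): Centre of the strap's free end face, 185 mm from strap_pivot, 47 mm above the table. The strap runs back along this point's own +y. At 110 mm from the pivot a rubber foot (22 mm across) hangs 8.5 mm below the strap, clear of the board; the cam lever drives it down another 5 mm.
- lever (a joint): Cam lever, rad: 0 is standing up, 80 degrees above level; it grows as the lever is pushed over and down, away from the strap, and is fully down at 1.33 (nearly level, on its stop). Starts between 0 and 0.35. Stiff: stays where it is left; about 2 N at its end moves it.
- lever_pivot (a point): Lever's hinge on top of the post, 68 mm above the table, in line with the post. The lever swings in the strap's upright plane: down, it points straight away from the strap (opposite to the strap's free end).
- lever_end (a point): Middle of the lever's free end, 100 mm from lever_pivot. The lever is a flat steel bar 14 mm wide and 8 mm thick with a black grip, 20 mm wide and 10 mm thick, over its last 36 mm; up, its end is about 155 to 167 mm above the table, down about 75 mm.
- board: White swatch board 110 by 100 by 8 mm with thin chips 2 mm high along two edges (top 28 mm above the table), loose in the nest of the clamp. Origin at the centre of its underside.
- polish_a: Polish bottle, white, 27 mm square, 81 mm tall, standing loose near the clamp. Origin under its centre.
- polish_b: Small black polish bottle, 25 mm square, 75 mm tall, standing loose near the clamp. Origin under its centre.
- polish_c: Small black polish bottle, 25 mm square, 75 mm tall, standing loose near the clamp's far corner. Origin under its centre.
- coffee: White paper coffee cup with a black lid, 85 mm across, 121 mm tall, standing. Origin under its centre.
- pot: Small clear cup, 66 mm across, 40 mm tall, standing. Origin under its centre.
- buffer: White buffing block 90 by 28 by 28 mm, lying along its x. Origin under its centre.
- tweezers: Tweezers lying flat, 130 mm long along their x, 6 mm high. Origin under their centre.
Things that resemble listed ones, but are neither listed nor needed, are in the scene too. What is shaped like the board but orange is not meant.

How it is judged (in metres and radians):
On the way, in this order (a step that is already met when the one before it is completed fails the run):
1. the strap lies over the board against its stop while the lever is still up (value of joint strap below 0.08 rad and value of joint lever below 0.6 rad), for 0.2 s.
2. the cam lever is all the way down with the strap still over (value of joint strap below 0.08 rad and value of joint lever above 1.22 rad), for 0.2 s.
At the end, for the whole second after the job is handed in: The strap is within 0.08 rad of its stop, the lever within 0.11 rad of fully down and still, and the board at rest, flat and within 10 mm of where it lay (all of step 2 and velocity of joint lever below 0.1 rad/s and distance of board from where it was at the start of the episode below 0.01 m and angle between board's own z axis and vertical below 0.1 rad and linear speed of board below 0.02 m/s); the robot touches nothing.
It fails at once if the board is lifted or shoved out of its nest (distance of board from where it was at the start of the episode above 0.015 m or angle between board's own z axis and vertical above 0.15 rad).
It fails at once if the fingers press on the board (over 8 N) (contact force between the fingers and board above 8 N).
It fails at once if another thing is moved more than 30 mm (distance of any of polish_a, polish_b, polish_c, coffee, pot, buffer, tweezers from where it was at the start of the episode above 0.03 m).
It fails at once if a bottle or cup is tipped (angle between any of polish_a, polish_b, polish_c, coffee, pot's own z axis and vertical above 0.5 rad).
It also fails if it takes over 48 s, if anything falls off the work surface, if the arm or the gripper's body presses on something with over 40 N, if the wrist force passes 120 N, or if a joint passes its speed limit or range.

## Robot

A 6-joint arm with a two-finger parallel gripper is mounted at the origin on the work surface. World frame = base frame: x ahead of the robot, y to its left, z up, the work surface at z = 0. Lengths are in mm, angles in rad, forces in N, time in s.
With the tool pointing down it reaches from about 350 to 875 mm from the base axis. Payload 4.2 kg.
Tool frame: the origin (TCP) lies midway between the tips of the shut fingers; the grasp point (between the pads) lies 19 mm behind it; z points along the fingers, y is the direction in which the jaws open and shut (so a half turn about z gives the same grasp; the last joint's range is limited). The gripper opens to 85 mm and grips with 20 to 120 N. Pads are 22 mm wide; open, the fingers measure 114 mm over their backs; the gripper's body (76 mm by 85 mm) begins 54 mm behind the grasp point. The pads swing forward as they close: fully open they stand 13 mm farther back than shut.
Start: joints at [1.443, 0.385, 0.008, 0, -1.194, -0.259], TCP at [235.734, 578.817, 231.312] pointing down, gripper open.
Joint ranges: [-3.14, 3.14], [-1.21, 2.06], [-1.07, 1.41], [-3.16, 2.05], [-2.99, -0.16], [-3.1, 3.1]. Speed limits (rad/s): [2.79, 2.79, 3.14, 3.14, 3.14, 3.14].

## Interface

Orientations are given as a unit quaternion [x, y, z, w].
In Python, from bench import arm gives the robot as it stands.
- The arm moves only by the tool servo_tool, never from a script. Its argument "rows" is a list of rows, each an object of numbers: "fingers": the finger opening in cm, from 0 to 8.54; "x", "y", "z": the shift along the tool's x, y, z in cm; "turn": the turn about the tool's z in degrees. A call has 1 to 10 rows; each row shifts and turns the commanded pose from where the row before left it, along the tool's axes as they then stand; what a row does not reach is not made up. A row lasts 1/12 s, in which the tool goes at most 41.7 mm and 7.16 degrees, less where a joint would pass 70% of its speed; a pose out of reach is approached as far as the arm can. A call is refused whole if a number of a shift passes 4.17 or a number of a turn 7.16, either way. A call with a gripper value outside its range is refused whole. The fingers move at their own pace and stop on an object; the grip force is fixed at half the most. Time passes only in rows, so rows that do not move let the fingers close. It gives the time, the measured TCP pose, the force and the opening at its end, in the units of the state.
- arm.read_state(): the state, without advancing time (a new reading comes with each control period).
- arm.get_image(name): name is "side" or "top" or "wrist"; returns (picture, depth): 400x640x3 uint8, red, green, blue; 400x640 float32, mm along the optical axis (not along the pixel's ray), 0 where there is no reading.
- arm.camera_model(name): a dict with "fx", "fy", "cx", "cy" (pixels), "pose" (4x4, takes a point from camera to world coordinates). Camera axes: x right, y down, z forward; pixel columns grow to the right and rows downward; lengths in mm; the calibration is good to about 2 mm. The wrist camera is an equidistant fisheye: a pixel r from the principal point sees the ray r / f radians off the axis. A picture is of the moment at which its call begins: read the wrist's pose just before it. camera_model takes no time and is no camera call; for the wrist camera it gives the pose at the moment of the call.
- arm.job_done(): hands the job in, once; it reports no verdict.
The state is a dict: "clock": time; "joints": joint angles; "joint_vel": joint speeds; "joint_efforts": joint torques, N m; "position": TCP position; "ee_rot": TCP orientation; "contact_force": force on the tool from outside, world axes, zero at the start; "wrist_torque": the same for the moment, N m; "gripper_width": finger opening in mm.
Only numpy, scipy, OpenCV 4.12 (cv2) and the standard library are available. Lean on these libraries where they do the work, as an engineer would, in place of code of your own. Each camera call takes 0.05 s, during which the arm holds its last target.

## Working session

There is one attempt and no reset: what is moved stays moved. The work goes in short steps, Python scripts to look and compute and a tool call to move; the robot and the scene stay as the last step left them, time stands still between calls to the robot, and variables do not carry over. Pictures are saved under pics/ and viewed, and the job is handed in when it is done.

Besides the shell and the picture viewer there is one more tool, called after "Call:" as a command line: name --argument value ..., lists and objects as JSON in quotes. servo_tool: Moves the arm, as the interface text tells. Its arguments: {"type":"object","properties":{"rows":{"type":"array","items":{"type":"object","properties":{"fingers":{"type":"number"},"x":{"type":"number"},"y":{"type":"number"},"z":{"type":"number"},"turn":{"type":"number"}}}}},"required":["rows"]}

```bash
mkdir -p pics; ls
python3 - <<'E'
from bench import arm
import cv2,numpy as np
s=arm.read_state();print({k:np.round(v,3).tolist() if not isinstance(v,float) else v for k,v in s.items()})
for n in["top","side"]:
    im,d=arm.get_image(n);m=arm.camera_model(n);cv2.imwrite(f"pics/{n}0.png",im[:,:,::-1]);np.savez(f"{n}0.npz",im=im,d=d,pose=m["pose"],k=[m[q] for q in("fx","fy","cx","cy")]);print(n,np.round(m["pose"],3).tolist(),m["fx"])
E
```

```text
pics
{'clock': 0.0, 'joints': [1.443, 0.386, 0.007, -0.0, -1.194, -0.259], 'joint_vel': [-0.0, 0.0, -0.001, -0.0, -0.003, -0.0], 'joint_efforts': [0.0, -39.229, 18.84, 4.186, -0.005, 0.0], 'position': [235.529, 578.309, 230.219], 'ee_rot': [0.981, -0.192, -0.0, 0.001], 'contact_force': [0.222, 0.314, 0.012], 'wrist_torque': [0.049, 0.035, -0.078], 'gripper_width': 85.35465971431884}
top [[-0.024, -0.985, 0.171, 282.923], [-0.999, 0.02, -0.028, -1.538], [0.024, -0.172, -0.985, 1204.244], [0.0, 0.0, 0.0, 1.0]] 464.62642472551823
side [[0.908, -0.27, 0.319, 115.194], [-0.418, -0.555, 0.719, -874.551], [-0.017, -0.787, -0.617, 829.221], [0.0, 0.0, 0.0, 1.0]] 514.3105794890096
```

View pics/top0.png

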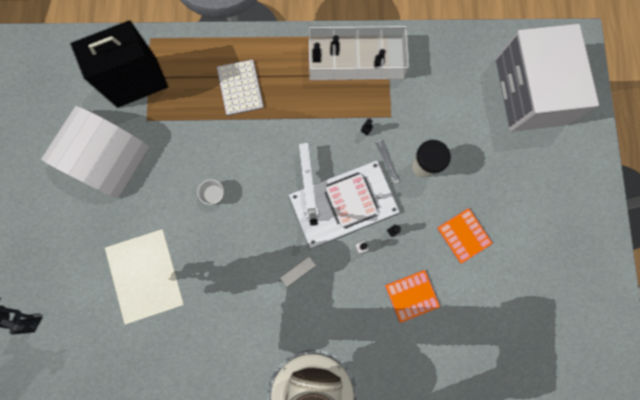

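View pics/side0.png

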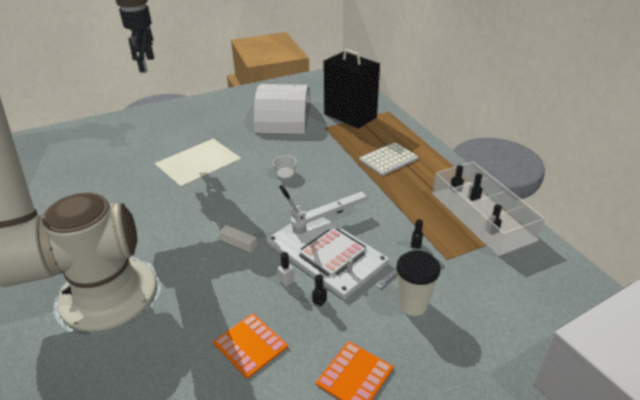

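```bash
cat > h.py <<'E'
import numpy as np,cv2
def load(n): 
    z=np.load(n+".npz");return z["im"],z["d"],z["pose"],z["k"]
def px(n,u,v,z=None):
    im,d,P,k=load(n)
    r=np.array([(u-k[2])/k[0],(v-k[3])/k[1],1.])
    if z is None: 
        return (P@np.r_[r*d[int(round(v)),int(round(u))],1])[:3]
    w=P[:3,:3]@r; return P[:3,3]+w*(z-P[2,3])/w[2]
def proj(n,p):
    im,d,P,k=load(n); c=np.linalg.inv(P)@np.r_[p,1.]
    return np.array([k[0]*c[0]/c[2]+k[2],k[1]*c[1]/c[2]+k[3]])
def crop(n,u0,v0,u1,v1,s,out,pts=[]):
    im=load(n)[0][v0:v1,u0:u1,::-1]
    o=cv2.resize(im,None,fx=s,fy=s,interpolation=cv2.INTER_CUBIC)
    for p in pts:
        q=proj(n,p);cv2.circle(o,(int((q[0]-u0+.5)*s),int((q[1]-v0+.5)*s)),3,(0,0,255),1)
    cv2.imwrite(out,o)
E
python3 - <<'E'
from h import *
crop("top0",270,110,430,260,5,"pics/topc.png")
crop("side0",220,170,450,330,3.4,"pics/sidec.png")
E
```

```text
(no output)
```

View pics/topc.png

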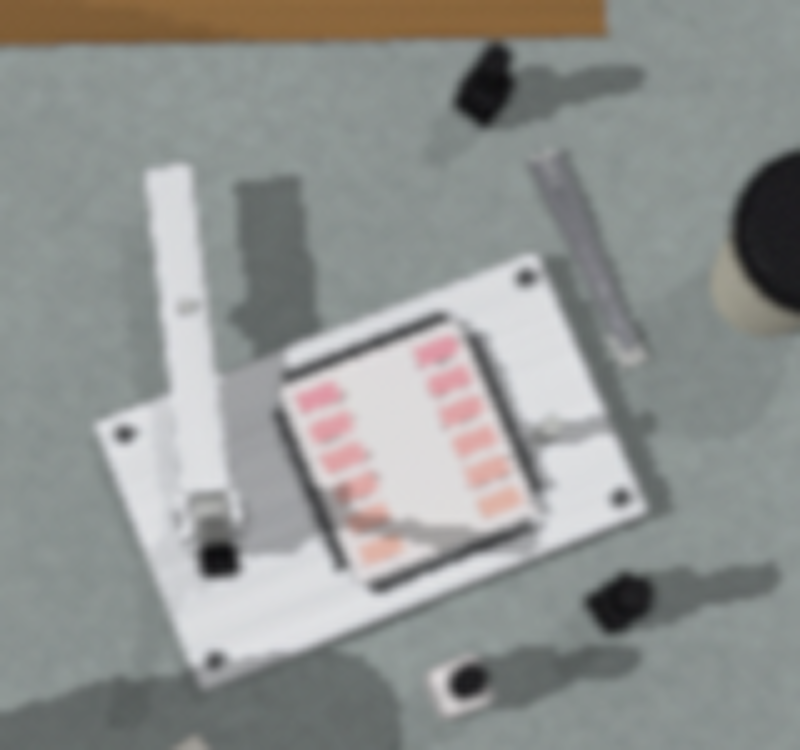

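View pics/sidec.png

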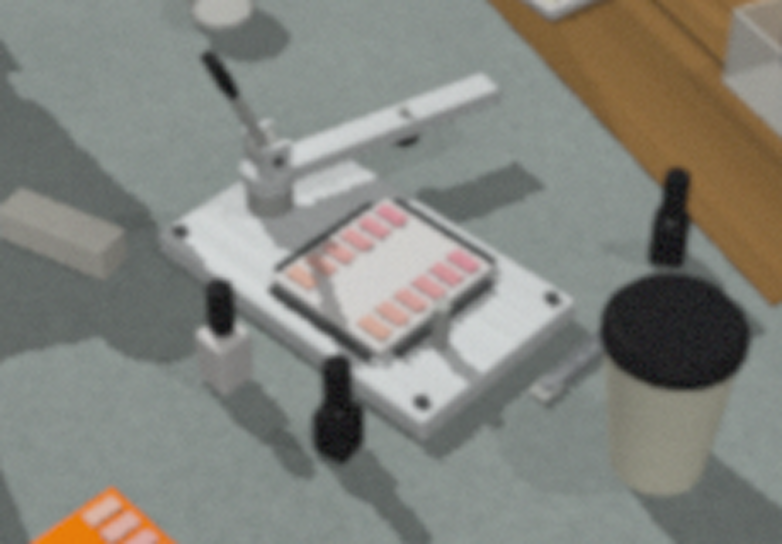

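Run:
```python
from h import *
C=np.array([(95,425),(540,253),(648,512),(203,688)])/5-.5+[270,110]+[.0,0]
W=np.array([px("top0",*c,z=18.) for c in C]); print(W.round(1)); 
print([px("top0",*c).round(0).tolist() for c in C+np.array([(4,0),(-2,4),(-4,0),(2,-4)])])
print([np.linalg.norm(W[i]-W[(i+1)%4]).round(1) for i in range(4)])
L=np.array([(75,125),(75,-125),(-75,-125),(-75,125)],float)
a=L;b=W[:,:2]-W[:,:2].mean(0)
th=np.arctan2((a[:,0]*b[:,1]-a[:,1]*b[:,0]).sum(),(a*b).sum());c0=W[:,:2].mean(0)
print("clamp",c0,th)
R=np.array([[np.cos(th),-np.sin(th)],[np.sin(th),np.cos(th)]])
np.savez("cl.npz",c=c0,R=R,th=th)
g=lambda x,y,z:np.r_[c0+R@[x,y],z]
pts=[g(*l,18) for l in L]+[g(0,90,54),g(-18.5,-88,54)]
e=px("top0",169/5-.5+270,167/5-.5+110,z=54.);print("strap end",e)
for off in[(168,172),(190,305),(218,555),(205,500),(550,428)]:
    print(off,px("top0",off[0]/5-.5+270,off[1]/5-.5+110))
piv=g(0,90,54);d=R.T@(e-piv)[:2];print("pivot",piv,"len",np.linalg.norm(d),"ang",np.arctan2(d[0],-d[1]))
t=px("top0",218/5-.5+270,558/5-.5+110,z=165.);print("lever tip@165",t)
d2=R.T@(t-piv)[:2];print(d2)
crop("top0",270,110,430,260,5,"pics/topo.png",pts+[e,t]);crop("side0",220,170,450,330,3.4,"pics/sideo.png",pts+[e,t])
for n,u,v in[("coffee",433,156),("pa",362,246),("pb",394,230),("pc",367,126),("pot",210,192),("buf",297,271)]:print(n,px("top0",u,v).round())
```

```text
[[ 496.3   51.3   18. ]
 [ 583.7 -184.    18. ]
 [ 444.8 -233.9   18. ]
 [ 359.3   -1.9   18. ]]
[[496.0, 41.0, 17.0], [573.0, -178.0, 19.0], [445.0, -223.0, 18.0], [369.0, -7.0, 21.0]]
[np.float64(251.0), np.float64(147.6), np.float64(247.3), np.float64(146.9)]
clamp [471.01529138 -92.09098668] 0.3552551819829973
strap end [623.36489225  10.2666953   54.        ]
(168, 172) [619.52506185  10.78111212  58.06946405]
(190, 305) [550.60032372   0.88373944  54.27914505]
(218, 555) [411.09709815  -9.87144861 150.17401874]
(205, 500) [446.63488559  -4.64098679  81.14388005]
(550, 428) [ 483.99619068 -179.72309462   52.09804259]
pivot [439.71062518  -7.71078833  54.        ] len 184.53205610858674 ang 1.313117921894478
lever tip@165 [407.93679094  -9.72567937 165.        ]
[-30.49064364   9.1628041 ]
coffee [ 565. -303.  121.]
pa [ 355. -127.   80.]
pb [ 393. -208.   73.]
pc [ 663. -154.   62.]
pot [509. 256.   5.]
buf [300.  32.  28.]
```

View pics/topo.png

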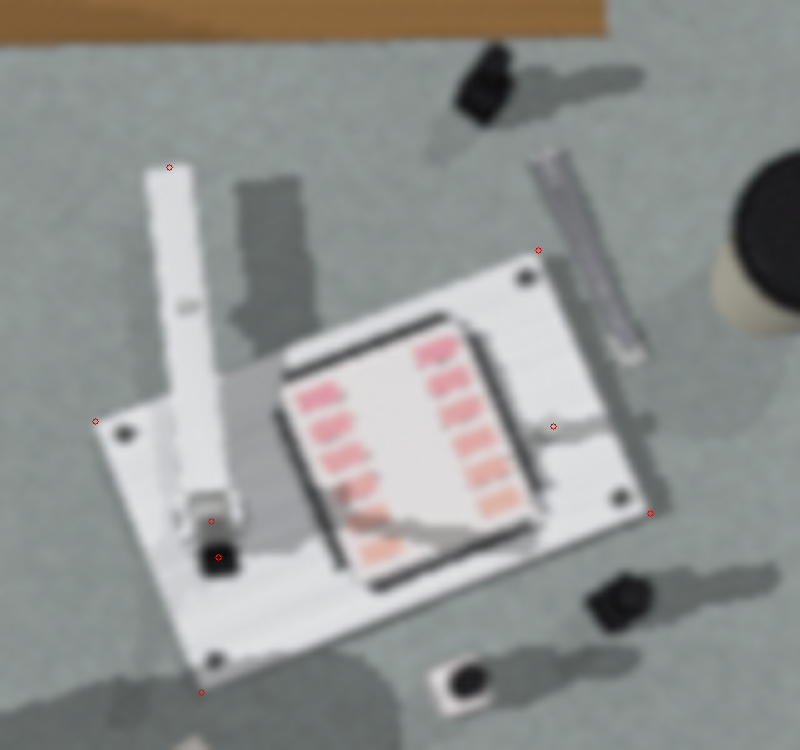

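View pics/sideo.png

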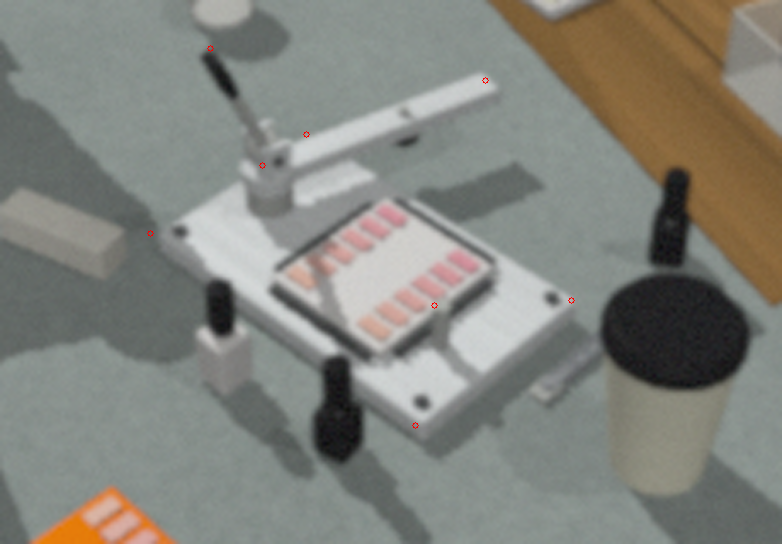

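The real board lies in the nest at top-image pixel (352,200). The orange look-alikes are at (465,235) and (412,296). The strap is at about 1.31 rad and its measured length of 184.5 mm matches the given 185. I'll shut the fingers and turn the tool so its x axis lines up with the clamp's x.

Call:
servo_tool --rows '[{"fingers":0,"turn":-7.1},{"fingers":0,"turn":-7.1},{"fingers":0,"turn":-7.1},{"fingers":0,"turn":-7.1},{"fingers":0,"turn":-7.1},{"fingers":0,"turn":-7.1},{"fingers":0}]'

```text
invalid input at $.rows[0]: expected keys fingers, x, y, z, turn
```

```bash
cat >> h.py <<'E'
from scipy.spatial.transform import Rotation as Ro
z_=np.load("cl.npz");CC=z_["c"];CR=z_["R"]
def st():
    from bench import arm
    s=arm.read_state();p=np.array(s["position"]);R=Ro.from_quat(s["ee_rot"]).as_matrix()
    print("t",s["clock"],"world",p.round(1),"clamp",(CR.T@(p[:2]-CC)).round(1),"F",np.round(s["contact_force"],1),"j",np.round(s["joints"],2),"w",s["gripper_width"])
    print("toolx in clamp",(CR.T@R[:2,0]).round(3),"z",R[:,2].round(3)); return p,R
def to(cx,cy,z):
    p,R=st();t=np.r_[CC+CR@[cx,cy],z];d=R.T@(t-p)/10
    print("tool shift cm",d.round(2))
E
python3 -c "
from h import *
# strap point r=155, angle 1.31
a=1.313;P=np.array([0,90.]);u=np.array([np.sin(a),-np.cos(a)]);n=np.array([np.cos(a),np.sin(a)])
print(P+155*u,n); q=P+155*u+n*52;print(q);to(*q,230)"
```

```text
[149.87789367  50.48270014] [0.25495032 0.96695415]
[163.1353104  100.76431608]
t 0.1 world [235.6 578.4 230.3] clamp [ 12.4 710.5] F [ 0.1 -0.4  1. ] j [ 1.44  0.39  0.01 -0.   -1.19 -0.26] w 85.45438291269501
toolx in clamp [ 0.737 -0.676] z [-0.001 -0.002 -1.   ]
tool shift cm [52.32 34.75  0.11]
```

Call:
servo_tool --rows '[{"fingers":0,"x":0,"y":0,"z":0,"turn":-7.1},{"fingers":0,"x":0,"y":0,"z":0,"turn":-7.1},{"fingers":0,"x":0,"y":0,"z":0,"turn":-7.1},{"fingers":0,"x":0,"y":0,"z":0,"turn":-7.1},{"fingers":0,"x":0,"y":0,"z":0,"turn":-7.1},{"fingers":0,"x":0,"y":0,"z":0,"turn":-7.1},{"fingers":0,"x":0,"y":0,"z":0,"turn":0}]'

```text
clock: 0.68
position: [235.6, 578.5, 230.7]
ee_rot: [0.984, 0.178, -0.0, 0.001]
contact_force: [0.3, 0.5, 0.4]
gripper_width: 1.1
```

```bash
python3 -c "
from h import *
to(163,101,230)"
```

```text
t 0.6833 world [235.6 578.5 230.7] clamp [ 12.5 710.6] F [0.3 0.5 0.4] j [ 1.44  0.39  0.01 -0.   -1.19  0.49] w 1.0827071309096585
toolx in clamp [1.    0.003] z [-0.    -0.001 -1.   ]
tool shift cm [14.84 61.01  0.11]
```

Call:
servo_tool --rows '[{"fingers":0,"x":0.75,"y":3,"z":0,"turn":0},{"fingers":0,"x":0.75,"y":3,"z":0,"turn":0},{"fingers":0,"x":0.75,"y":3,"z":0,"turn":0},{"fingers":0,"x":0.75,"y":3,"z":0,"turn":0},{"fingers":0,"x":0.75,"y":3,"z":0,"turn":0},{"fingers":0,"x":0.75,"y":3,"z":0,"turn":0},{"fingers":0,"x":0.75,"y":3,"z":0,"turn":0},{"fingers":0,"x":0.75,"y":3,"z":0,"turn":0},{"fingers":0,"x":0.75,"y":3,"z":0,"turn":0},{"fingers":0,"x":0.75,"y":3,"z":0,"turn":0}]'

```text
clock: 1.52
position: [411.2, 322.4, 231.2]
ee_rot: [0.984, 0.176, -0.0, 0.0]
contact_force: [0.4, 0.8, 0.9]
gripper_width: -0.1
```

Call:
servo_tool --rows '[{"fingers":0,"x":0.75,"y":3,"z":0,"turn":0},{"fingers":0,"x":0.75,"y":3,"z":0,"turn":0},{"fingers":0,"x":0.75,"y":3,"z":0,"turn":0},{"fingers":0,"x":0.75,"y":3,"z":0,"turn":0},{"fingers":0,"x":0.75,"y":3,"z":0,"turn":0},{"fingers":0,"x":0.75,"y":3,"z":0,"turn":0},{"fingers":0,"x":0.75,"y":3,"z":0,"turn":0},{"fingers":0,"x":0.75,"y":3,"z":0,"turn":0},{"fingers":0,"x":0.75,"y":3,"z":0,"turn":0},{"fingers":0,"x":0.75,"y":3,"z":0,"turn":0},{"fingers":0,"x":0,"y":0,"z":0,"turn":0}]'

```text
invalid input at $.rows: expected 1 to 10 rows
```

Call:
servo_tool --rows '[{"fingers":0,"x":0.75,"y":3,"z":0,"turn":0},{"fingers":0,"x":0.75,"y":3,"z":0,"turn":0},{"fingers":0,"x":0.75,"y":3,"z":0,"turn":0},{"fingers":0,"x":0.75,"y":3,"z":0,"turn":0},{"fingers":0,"x":0.75,"y":3,"z":0,"turn":0},{"fingers":0,"x":0.75,"y":3,"z":0,"turn":0},{"fingers":0,"x":0.75,"y":3,"z":0,"turn":0},{"fingers":0,"x":0.75,"y":3,"z":0,"turn":0},{"fingers":0,"x":0.75,"y":3,"z":0,"turn":0},{"fingers":0,"x":0,"y":0,"z":0,"turn":0}]'

```text
clock: 2.35
position: [570.2, 90.8, 230.6]
ee_rot: [0.985, 0.173, -0.0, 0.001]
contact_force: [0.6, 1.0, 0.9]
gripper_width: -0.0
```

Run:
```python
from h import *
to(163,101,43)
from bench import arm
for n in["top","side","wrist"]:
    im,d=arm.get_image(n);m=arm.camera_model(n);np.savez(f"{n}1.npz",im=im,d=d,pose=m["pose"],k=[m[q] for q in("fx","fy","cx","cy")])
    cv2.imwrite(f"pics/{n}1.png",im[:,:,::-1])
a=load("side1")[0][100:300,180:460,::-1];b=load("wrist1")[0][:,:,::-1]
cv2.imwrite("pics/c1.png",cv2.resize(a,None,fx=2.8,fy=2.8))
```

```text
t 2.35 world [570.2  90.8 230.6] clamp [156.6 137. ] F [0.6 1.  0.9] j [ 0.44  0.3  -0.11  0.   -1.15  1.48] w -0.03319668062409611
toolx in clamp [ 1.    -0.007] z [-0.001 -0.001 -1.   ]
tool shift cm [ 0.68  3.57 18.76]
```

View pics/c1.png

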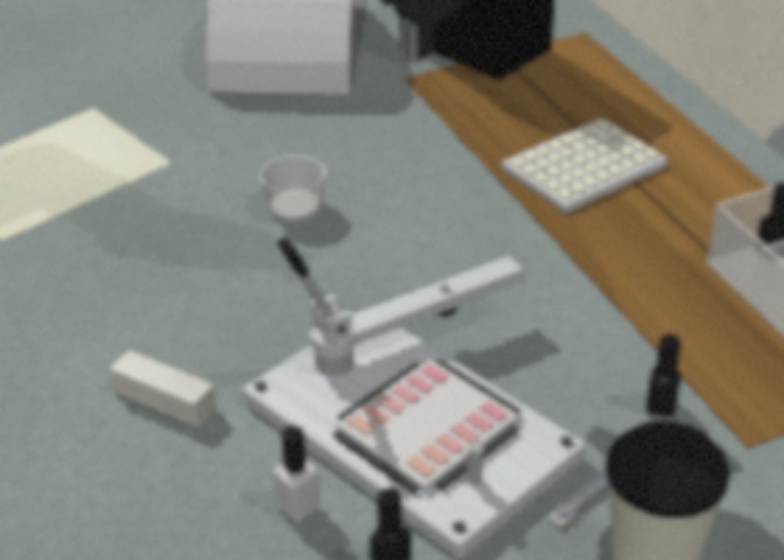

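View pics/wrist1.png

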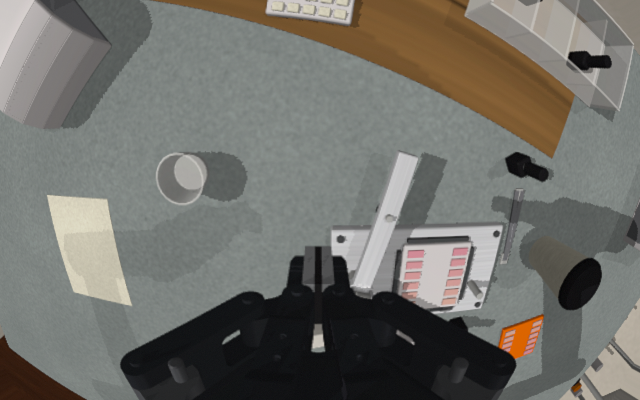

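Call:
servo_tool --rows '[{"fingers":0,"x":0,"y":0,"z":3.5,"turn":0},{"fingers":0,"x":0,"y":0,"z":3.5,"turn":0},{"fingers":0,"x":0,"y":0,"z":3.5,"turn":0},{"fingers":0,"x":0,"y":0,"z":3.5,"turn":0},{"fingers":0,"x":0,"y":0,"z":3.5,"turn":0},{"fingers":0,"x":0,"y":0,"z":1.2,"turn":0},{"fingers":0,"x":0,"y":0,"z":0,"turn":0}]'

```text
clock: 3.08
position: [565.1, 94.6, 40.6]
ee_rot: [0.984, 0.177, -0.004, 0.001]
contact_force: [-0.1, -1.5, 0.1]
gripper_width: -0.1
```

Run:
```python
from h import *
to(155,137,43)
# push path: pusher center at strap angle a, radius r, behind by off
for a in np.arange(1.3,-.01,-.1):
    u=np.array([np.sin(a),-np.cos(a)]);n=np.array([np.cos(a),np.sin(a)])
    off=12+11*abs(n[0])+14.5*abs(n[1])
    print(round(a,2),([0,90]+155*u+off*n).round(0))
```

```text
t 3.0833 world [565.1  94.6  40.6] clamp [153.1 142.3] F [-0.1 -1.5  0.1] j [ 0.45  0.51 -0.34 -0.   -0.73  1.48] w -0.10830291922067192
toolx in clamp [1.    0.002] z [-0.008 -0.003 -1.   ]
tool shift cm [ 0.19  0.53 -0.25]
1.3 [157.  76.]
1.2 [155.  61.]
1.1 [152.  46.]
1.0 [147.  32.]
0.9 [140.  17.]
0.8 [132.   4.]
0.7 [123.  -9.]
0.6 [112. -21.]
0.5 [ 99. -32.]
0.4 [ 86. -42.]
0.3 [ 71. -50.]
0.2 [ 56. -57.]
0.1 [ 40. -62.]
-0.0 [ 23. -65.]
```

Call:
servo_tool --rows '[{"fingers":0,"x":0,"y":1.5,"z":-0.2,"turn":0},{"fingers":0,"x":0,"y":1.5,"z":0,"turn":0},{"fingers":0,"x":0,"y":1.5,"z":0,"turn":0},{"fingers":0,"x":0.2,"y":1.5,"z":0,"turn":0},{"fingers":0,"x":0,"y":1.2,"z":0,"turn":0},{"fingers":0,"x":-0.1,"y":1.2,"z":0,"turn":0},{"fingers":0,"x":-0.3,"y":1.2,"z":0,"turn":0}]'

```text
clock: 3.67
position: [600.5, 3.8, 47.4]
ee_rot: [0.984, 0.178, 0.001, -0.0]
contact_force: [-2.6, 1.7, 3.9]
gripper_width: 0.0
```

Run:
```python
from h import *
to(152,46,43)
from bench import arm
n="top"
im,d=arm.get_image(n);m=arm.camera_model(n);np.savez(f"{n}2.npz",im=im,d=d,pose=m["pose"],k=[m[q] for q in("fx","fy","cx","cy")])
crop("top2",270,90,430,240,5,"pics/c2.png")
```

```text
t 3.6667 world [600.5   3.8  47.4] clamp [154.8  44.9] F [-2.6  1.7  3.9] j [ 0.28  0.53 -0.27 -0.   -0.77  1.65] w 0.009572162775555781
toolx in clamp [1.    0.002] z [ 0.001  0.    -1.   ]
tool shift cm [-0.28 -0.11  0.44]
```

View pics/c2.png

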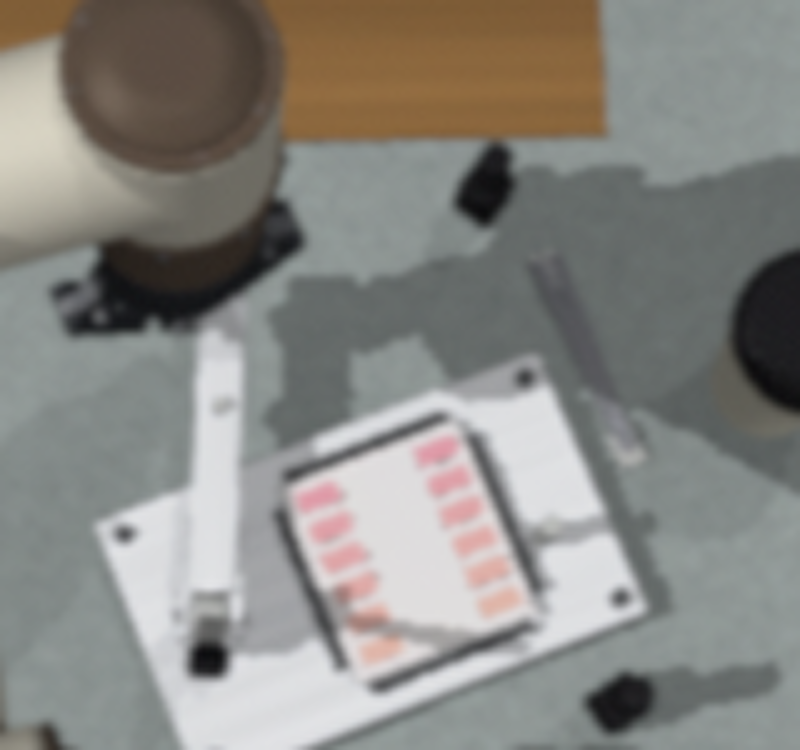

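Call:
servo_tool --rows '[{"fingers":0,"x":-0.6,"y":1.3,"z":0.2,"turn":0},{"fingers":0,"x":-0.7,"y":1.5,"z":0.1,"turn":0},{"fingers":0,"x":-0.8,"y":1.3,"z":0,"turn":0},{"fingers":0,"x":-0.9,"y":1.3,"z":0,"turn":0},{"fingers":0,"x":-1.1,"y":1.2,"z":0,"turn":0},{"fingers":0,"x":-1.3,"y":1.1,"z":0,"turn":0}]'

```text
clock: 4.22
position: [576.8, -87.6, 44.1]
ee_rot: [0.984, 0.178, 0.001, 0.0]
contact_force: [-0.8, 1.3, 0.1]
gripper_width: 0.4
```

Run:
```python
from h import *
to(99,-32,44)
```

```text
t 4.2167 world [576.8 -87.6  44.1] clamp [100.7 -32.6] F [-0.8  1.3  0.1] j [ 0.13  0.51 -0.32 -0.   -0.74  1.8 ] w 0.36273278996459724
toolx in clamp [1.    0.002] z [ 0.003  0.    -1.   ]
tool shift cm [-0.17 -0.06  0.01]
```

Next I bring it close to the stop, leaving about 0.07 rad to go.

Call:
servo_tool --rows '[{"fingers":0,"x":-1.4,"y":1.0,"z":0,"turn":0},{"fingers":0,"x":-1.5,"y":0.8,"z":0,"turn":0},{"fingers":0,"x":-1.5,"y":0.7,"z":0,"turn":0},{"fingers":0,"x":-1.6,"y":0.5,"z":0,"turn":0},{"fingers":0,"x":-0.5,"y":0.1,"z":0,"turn":0},{"fingers":0,"x":-0.3,"y":0,"z":0,"turn":0},{"fingers":0,"x":0,"y":0,"z":0,"turn":0}]'

```text
clock: 4.8
position: [522.7, -140.4, 43.3]
ee_rot: [0.984, 0.177, -0.0, 0.0]
contact_force: [1.1, -0.5, -0.0]
gripper_width: -0.5
```

Run:
```python
from h import *
to(23,-65,44)
```

```text
t 4.8 world [ 522.7 -140.4   43.3] clamp [ 31.6 -63.2] F [ 1.1 -0.5 -0. ] j [ 0.04  0.46 -0.43  0.   -0.69  1.89] w -0.5373929296364741
toolx in clamp [1.    0.001] z [-0.001 -0.    -1.   ]
tool shift cm [-0.86  0.18 -0.07]
```

Call:
servo_tool --rows '[{"fingers":0,"x":-0.3,"y":0,"z":0,"turn":0},{"fingers":0,"x":-0.3,"y":0,"z":0,"turn":0},{"fingers":0,"x":-0.2,"y":0,"z":0,"turn":0},{"fingers":0,"x":0,"y":0,"z":0,"turn":0}]'

```text
clock: 5.13
position: [516.6, -142.5, 43.5]
ee_rot: [0.984, 0.178, 0.001, 0.0]
contact_force: [1.9, 0.8, -1.5]
gripper_width: 0.1
```

Call:
servo_tool --rows '[{"fingers":0,"x":-0.2,"y":0,"z":0,"turn":0},{"fingers":0,"x":0,"y":0,"z":0,"turn":0}]'

```text
clock: 5.3
position: [516.6, -142.6, 43.6]
ee_rot: [0.984, 0.178, 0.003, 0.0]
contact_force: [5.4, 3.7, -2.1]
gripper_width: 0.2
```

Run:
```python
from h import *
to(23,-65,44)
```

```text
t 5.3 world [ 516.6 -142.6   43.6] clamp [ 25.1 -63.2] F [ 5.4  3.7 -2.1] j [ 0.03  0.45 -0.44 -0.   -0.67  1.9 ] w 0.1520344301121964
toolx in clamp [1.    0.002] z [ 0.006  0.001 -1.   ]
tool shift cm [-0.21  0.18 -0.04]
```

The tool has stalled with the force rising to 6.5 N, so the strap is on its pin. I'll hold briefly, then back off, rise and look.

Call:
servo_tool --rows '[{"fingers":0,"x":-0.2,"y":0,"z":0,"turn":0},{"fingers":0,"x":0,"y":0,"z":0,"turn":0},{"fingers":0,"x":1.5,"y":0,"z":0,"turn":0},{"fingers":0,"x":1.5,"y":0,"z":0,"turn":0},{"fingers":0,"x":0,"y":0,"z":-3.5,"turn":0},{"fingers":0,"x":0,"y":0,"z":-4,"turn":0},{"fingers":0,"x":0,"y":0,"z":-4,"turn":0},{"fingers":0,"x":3,"y":0,"z":-3,"turn":0},{"fingers":0,"x":4,"y":0,"z":0,"turn":0},{"fingers":0,"x":4,"y":0,"z":0,"turn":0}]'

```text
clock: 6.13
position: [644.0, -95.2, 191.5]
ee_rot: [0.984, 0.177, 0.002, 0.0]
contact_force: [0.3, -1.0, -0.3]
gripper_width: 0.1
```

Run:
```python
from h import *
to(0,90,200)
from bench import arm
for n in["top","side"]:
    im,d=arm.get_image(n);m=arm.camera_model(n);np.savez(f"{n}3.npz",im=im,d=d,pose=m["pose"],k=[m[q] for q in("fx","fy","cx","cy")])
crop("top3",270,110,430,260,5,"pics/t3.png");crop("side3",220,170,450,330,3.4,"pics/s3.png")
```

```text
t 6.1333 world [644.  -95.2 191.5] clamp [161.1 -63.1] F [ 0.3 -1.  -0.3] j [ 0.1   0.45  0.02  0.   -1.13  1.83] w 0.06560094421356726
toolx in clamp [1.    0.001] z [ 0.005  0.    -1.   ]
tool shift cm [-16.09 -15.32  -0.94]
```

View pics/t3.png

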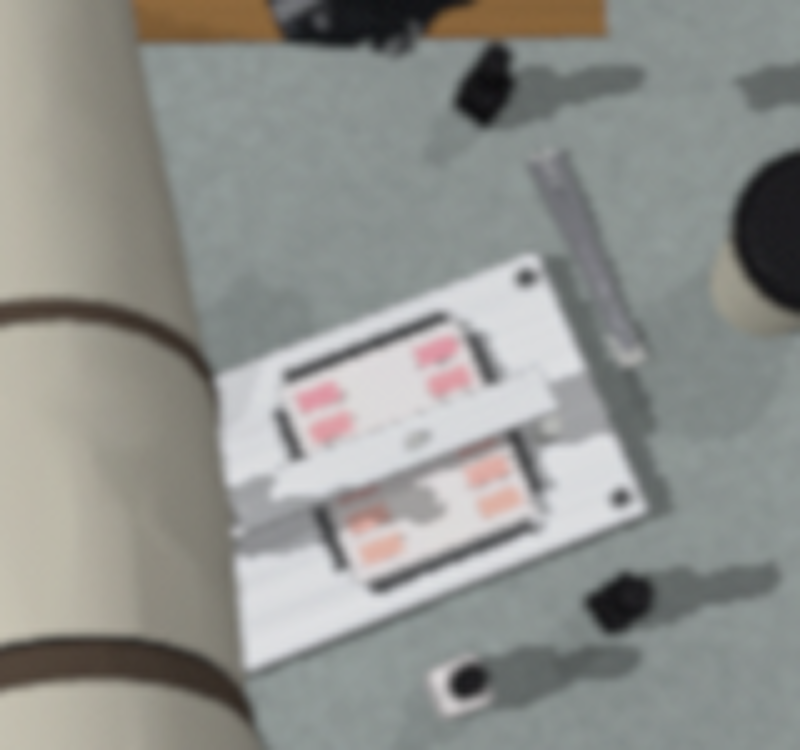

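View pics/s3.png

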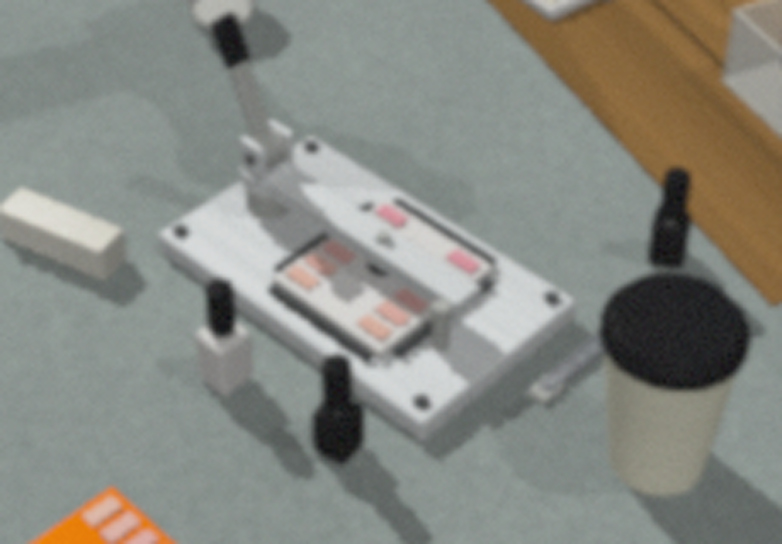

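Run:
```python
from h import *
im,d,P,k=load("side3")
def pl(cu,cv):
    u=cu/3.4-.5+220;v=cv/3.4-.5+170
    w=P[:3,:3]@np.array([(u-k[2])/k[0],(v-k[3])/k[1],1.]);o=P[:3,3]
    o2=np.r_[CR.T@(o[:2]-CC),o[2]];w2=np.r_[CR.T@w[:2],w[2]]
    return (o2-w2*o2[0]/w2[0])[1:]
for q in[(227,20),(237,60),(263,128),(266,150)]:print(q,pl(*q).round(1))
# depth points on grip
for q in[(228,30),(233,45),(238,58)]:
    p=px("side3",q[0]/3.4-.5+220,q[1]/3.4-.5+170);print(p.round(0),(CR.T@(p[:2]-CC)).round(0))
```

```text
(227, 20) [117.1 163.4]
(237, 60) [109.6 134.4]
(263, 128) [87.2 88.6]
(266, 150) [85.4 70.4]
[432.  22. 152.] [  3. 120.]
[432.  15. 144.] [  1. 114.]
[435.  14. 133.] [  3. 112.]
```

Call:
servo_tool --rows '[{"fingers":0,"x":-2.7,"y":-2,"z":0,"turn":0},{"fingers":0,"x":-2.7,"y":-2,"z":0,"turn":0},{"fingers":0,"x":-2.7,"y":-2,"z":0,"turn":0},{"fingers":0,"x":-2.7,"y":-2,"z":0,"turn":0},{"fingers":0,"x":-2.7,"y":-2,"z":0,"turn":0},{"fingers":0,"x":-2.7,"y":-2,"z":0,"turn":0},{"fingers":0,"x":0,"y":0,"z":2,"turn":0},{"fingers":0,"x":0,"y":0,"z":2,"turn":0},{"fingers":0,"x":0,"y":0,"z":0,"turn":0}]'

```text
clock: 6.98
position: [444.8, -40.1, 144.8]
ee_rot: [0.984, 0.177, -0.004, -0.0]
contact_force: [-1.7, -0.3, 0.4]
gripper_width: -0.2
```

Run:
```python
from h import *
to(1,75,142)
# corner path
for l in np.arange(.14,1.34,.1):
    e=np.radians(80)-l;r=80
    print(round(l,2),"tcp y,z",round(90+r*np.cos(e)-5*np.sin(e)-14.5,1),round(68+r*np.sin(e)+5*np.cos(e),1))
from bench import arm
im,d=arm.get_image("side");cv2.imwrite("pics/s4.png",cv2.resize(im[100:300,180:400,::-1],None,fx=3,fy=3))
```

```text
t 6.9833 world [444.8 -40.1 144.8] clamp [-6.5 57.9] F [-1.7 -0.3  0.4] j [ 0.27  0.18 -0.53 -0.   -0.87  1.65] w -0.1509990586996702
toolx in clamp [1.    0.001] z [-0.008 -0.001 -1.   ]
tool shift cm [ 0.76 -1.71  0.28]
0.14 tcp y,z 95.5 145.6
0.24 tcp y,z 103.1 143.2
0.34 tcp y,z 110.5 140.1
0.44 tcp y,z 117.5 136.2
0.54 tcp y,z 124.1 131.7
0.64 tcp y,z 130.3 126.5
0.74 tcp y,z 135.8 120.8
0.84 tcp y,z 140.8 114.5
0.94 tcp y,z 145.1 107.7
1.04 tcp y,z 148.7 100.6
1.14 tcp y,z 151.6 93.1
1.24 tcp y,z 153.7 85.4
1.34 tcp y,z 155.1 77.5
```

View pics/s4.png

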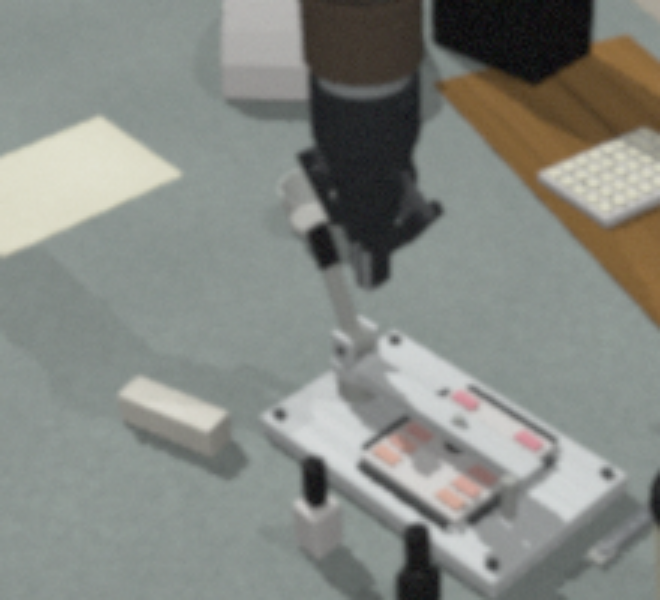

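Call:
servo_tool --rows '[{"fingers":0,"x":0.4,"y":-0.9,"z":0,"turn":0},{"fingers":0,"x":0.4,"y":-0.9,"z":0,"turn":0},{"fingers":0,"x":0,"y":-0.8,"z":0,"turn":0},{"fingers":0,"x":0,"y":-0.7,"z":0,"turn":0},{"fingers":0,"x":0,"y":0,"z":0,"turn":0}]'

```text
clock: 7.45
position: [444.9, -4.7, 148.2]
ee_rot: [0.984, 0.178, 0.0, -0.0]
contact_force: [0.0, 0.5, 0.1]
gripper_width: 0.1
```

Run:
```python
from h import *
to(1,103,143)
```

```text
t 7.45 world [444.9  -4.7 148.2] clamp [ 5.9 91.1] F [0.  0.5 0.1] j [ 0.36  0.16 -0.54 -0.   -0.87  1.57] w 0.08161552469781787
toolx in clamp [1.    0.003] z [ 0.  0. -1.]
tool shift cm [-0.48 -1.19  0.52]
```

Call:
servo_tool --rows '[{"fingers":0,"x":-0.4,"y":-0.6,"z":0.4,"turn":0},{"fingers":0,"x":0,"y":-0.6,"z":0.2,"turn":0},{"fingers":0,"x":0,"y":-0.7,"z":0.3,"turn":0},{"fingers":0,"x":0,"y":-0.7,"z":0.4,"turn":0},{"fingers":0,"x":0,"y":-0.7,"z":0.5,"turn":0},{"fingers":0,"x":0,"y":-0.6,"z":0.5,"turn":0},{"fingers":0,"x":0,"y":0,"z":0,"turn":0}]'

```text
clock: 8.03
position: [427.0, 30.1, 123.8]
ee_rot: [0.984, 0.178, -0.001, -0.0]
contact_force: [-0.4, -0.2, -0.6]
gripper_width: 0.1
```

Run:
```python
from h import *
to(1,130,126)
from bench import arm
im,d=arm.get_image("side");cv2.imwrite("pics/s5.png",cv2.resize(im[100:300,180:400,::-1],None,fx=3,fy=3))
```

```text
t 8.0333 world [427.   30.1 123.8] clamp [  1.3 129.9] F [-0.4 -0.2 -0.6] j [ 0.45  0.17 -0.6  -0.   -0.8   1.48] w 0.09338288155197466
toolx in clamp [1.    0.002] z [-0.001 -0.    -1.   ]
tool shift cm [-0.03 -0.01 -0.22]
```

View pics/s5.png

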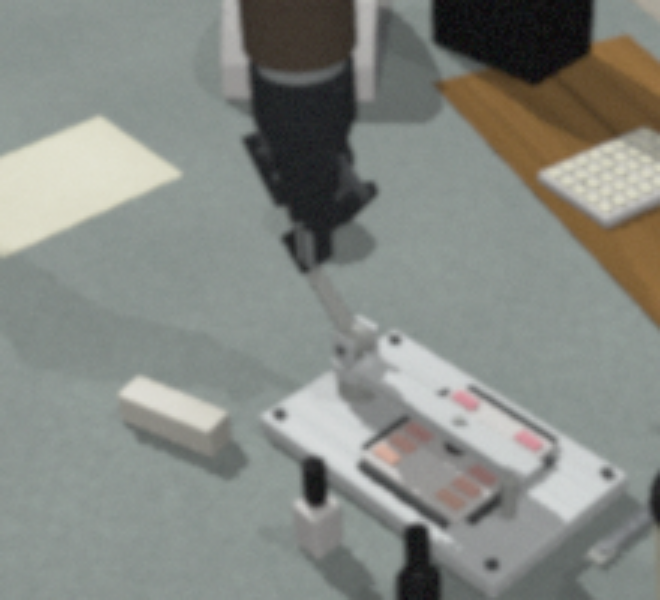

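The lever is moving over with the finger at about 0.66 rad. I'll keep following the arc.

Call:
servo_tool --rows '[{"fingers":0,"x":0,"y":-0.6,"z":0.4,"turn":0},{"fingers":0,"x":0,"y":-0.5,"z":0.6,"turn":0},{"fingers":0,"x":0,"y":-0.4,"z":0.7,"turn":0},{"fingers":0,"x":0,"y":-0.4,"z":0.7,"turn":0},{"fingers":0,"x":0,"y":-0.3,"z":0.7,"turn":0},{"fingers":0,"x":0,"y":-0.2,"z":0.7,"turn":0},{"fingers":0,"x":0,"y":0,"z":0,"turn":0}]'

```text
clock: 8.67
position: [418.3, 51.7, 85.2]
ee_rot: [0.984, 0.178, -0.001, 0.0]
contact_force: [0.0, -0.1, -0.4]
gripper_width: 0.1
```

Run:
```python
from h import *
to(1,155,78)
```

```text
t 8.6667 world [418.3  51.7  85.2] clamp [  0.6 153.2] F [ 0.  -0.1 -0.4] j [ 0.51  0.23 -0.67 -0.   -0.68  1.42] w 0.06543538252249867
toolx in clamp [1.    0.002] z [-0.003 -0.001 -1.   ]
tool shift cm [ 0.04 -0.18  0.72]
```

Call:
servo_tool --rows '[{"fingers":0,"x":0,"y":-0.1,"z":0.3,"turn":0},{"fingers":0,"x":0,"y":0,"z":0.3,"turn":0},{"fingers":0,"x":0,"y":0,"z":0.2,"turn":0},{"fingers":0,"x":0,"y":0,"z":0,"turn":0}]'

```text
clock: 9.0
position: [418.7, 52.5, 78.4]
ee_rot: [0.984, 0.177, -0.0, 0.0]
contact_force: [-0.2, -1.1, 0.9]
gripper_width: 0.1
```

Call:
servo_tool --rows '[{"fingers":0,"x":0,"y":0,"z":0.2,"turn":0},{"fingers":0,"x":0,"y":0,"z":0,"turn":0},{"fingers":0,"x":0,"y":0,"z":0,"turn":0}]'

```text
clock: 9.25
position: [419.1, 52.6, 77.4]
ee_rot: [0.984, 0.177, 0.0, 0.0]
contact_force: [-2.3, 0.7, 7.5]
gripper_width: -0.0
```

The 7.5 N upward force shows the lever is at its stop. One more small push to confirm, then up and away.

Call:
servo_tool --rows '[{"fingers":0,"x":0,"y":0,"z":0.2,"turn":0},{"fingers":0,"x":0,"y":0,"z":0,"turn":0},{"fingers":0,"x":0,"y":0,"z":0,"turn":0},{"fingers":0,"x":0,"y":0,"z":0,"turn":0}]'

```text
clock: 9.58
position: [419.2, 52.7, 77.0]
ee_rot: [0.984, 0.178, 0.0, 0.0]
contact_force: [-8.2, 0.7, 20.4]
gripper_width: -0.1
```

Call:
servo_tool --rows '[{"fingers":0,"x":0,"y":0,"z":-1,"turn":0},{"fingers":0,"x":0,"y":0,"z":-3,"turn":0},{"fingers":0,"x":0,"y":0,"z":-4,"turn":0},{"fingers":0,"x":0,"y":0,"z":-4,"turn":0},{"fingers":0,"x":0,"y":-4,"z":-2,"turn":0},{"fingers":0,"x":0,"y":-4,"z":0,"turn":0},{"fingers":0,"x":0,"y":-4,"z":0,"turn":0},{"fingers":0,"x":0,"y":-4,"z":0,"turn":0},{"fingers":0,"x":0,"y":-4,"z":0,"turn":0},{"fingers":0,"x":0,"y":0,"z":0,"turn":0}]'

```text
clock: 10.42
position: [349.0, 242.6, 213.8]
ee_rot: [0.984, 0.181, 0.001, -0.001]
contact_force: [-0.1, 0.6, 0.0]
gripper_width: -0.1
```

Run:
```python
from h import *
st()
from bench import arm
for n in["top","side"]:
    im,d=arm.get_image(n);m=arm.camera_model(n);np.savez(f"{n}6.npz",im=im,d=d,pose=m["pose"],k=[m[q] for q in("fx","fy","cx","cy")])
crop("top6",270,110,430,260,5,"pics/t6.png");crop("side6",220,170,450,330,3.4,"pics/s6.png")
```

```text
t 10.4167 world [349.  242.6 213.8] clamp [  2.  356.2] F [-0.1  0.6  0. ] j [ 0.99  0.05 -0.48  0.   -1.04  0.94] w -0.1207652705027298
toolx in clamp [1.    0.008] z [ 0.002  0.003 -1.   ]
```

View pics/t6.png

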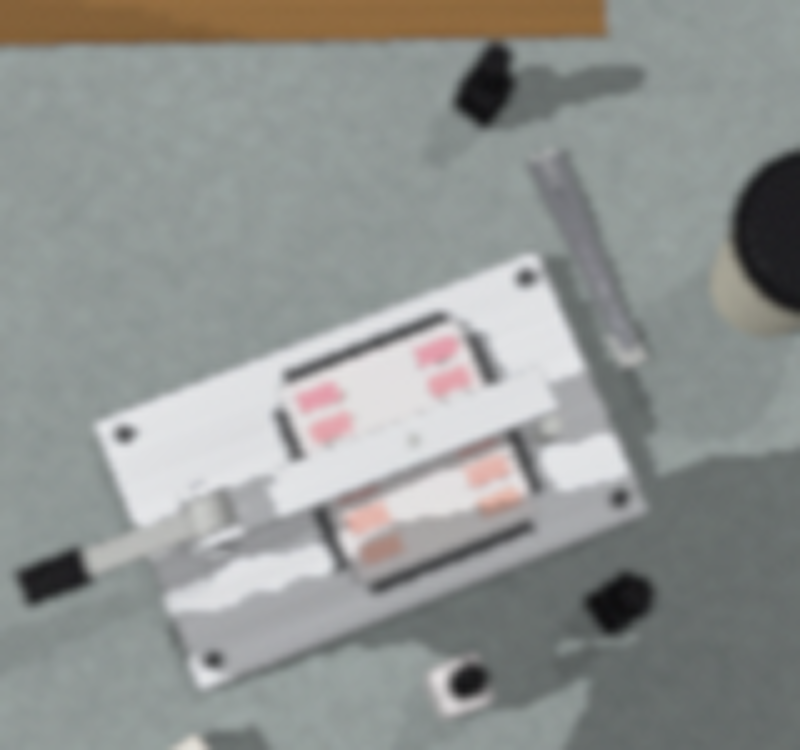

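View pics/s6.png

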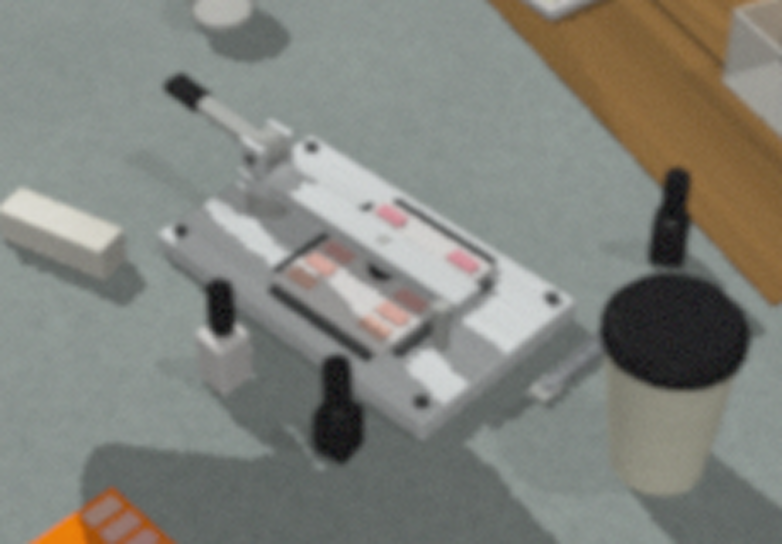

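The strap lies along the plate against the pin, with its end at top-crop (550,390) and the pin at (550,425). The lever points straight away from it, with the grip at (52,577). I'll check both with numbers.

Run:
```python
from h import *
f=lambda u,v,z=None:px("top6",u/5-.5+270,v/5-.5+110,z)
for n,u,v in[("grip",52,577),("grip2",35,582),("grip3",75,568)]:
    p=f(u,v);print(n,p.round(0),(CR.T@(p[:2]-CC)).round(0))
e=f(549,388,54.);d=CR.T@(e[:2]-CC)-[0,90];print("strap",np.linalg.norm(d),np.arctan2(d[0],-d[1]))
t=f(22,588,75.);d=CR.T@(t[:2]-CC)-[0,90];print("lever tip",d)
```

```text
grip [410.  70.  82.] [ -0. 173.]
grip2 [408.  78.  82.] [  0. 182.]
grip3 [416.  60.  72.] [  1. 161.]
strap 183.838665883286 0.0032717193677293537
lever tip [ 0.83753809 98.83309583]
```

```bash
python3 -c "
from bench import arm
print(arm.job_done())"
```

```text
the job is handed in; nothing more can be done
None
```

The board is clamped: I pushed the strap over until it met the stop pin, then pushed the cam lever down to its stop with the shut fingertips. I handed the job in after about 10.5 s. No verdict came back.

- **Strap:** it stalled on the pin with about 6.5 N of force. In the last top picture it measures about 0.003 rad from closed.
- **Lever:** the force rose to about 20 N at 77 mm height, which means it was on its stop. Its tip sits 99 mm straight out from the post, opposite the strap. Depth readings on top of the grip were noisy (72 to 82 mm) but agree with nearly level.
- **Surroundings:** the board, bottles and cups look unmoved in the last pictures by eye; I did not measure them. The arm is clear of everything with no contact force.
- **Disagreement:** points found in the top camera came out about 2–3 px off in the side camera. I relied on the top camera and on contact forces.

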